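Show the scraper's edge to the inspection camera

TASK

First tilt the bench inspection camera down by its crossbar until it looks 20 degrees below level, and let go of it. Then pick the wide-bladed scraper out from among the tools by its handle, and hold it in the air with its blade pointing straight into the lens along the line of sight, the blade's edge centred about 8 cm in front of the lens and parallel to the camera's crossbar, so that the camera sees the edge end-on. Leave the narrow scraper and the paintbrush where they lie; the job finishes with the gripper still holding the scraper there, motionless.

Things in the scene. Friction and masses are not known exactly. Their poses are not given: they have to be found in the camera images.
- camera_tilt (a joint): Tilt of the inspection camera's head, rad: 0 = looks level, positive = looks down, range -0.6 to 1.1. A stiff hinge (about 0.2 N m of friction: about 3 N at the crossbar) that stays where it is left.
- camera_hinge (a point): Point on the camera's horizontal tilt axis, midway between the fork's cheeks, 240 mm above the table, fixed to the stand (base 130 x 110 x 16 mm, fixed to the table). Axes of the stand: -x is the level direction in which the camera looks at tilt 0, y lies along the hinge, z is up.
- camera_lens (a point): Centre of the lens's front face, 56 mm from the hinge axis on the front of the grey head (75 x 56 x 50 mm; black lens barrel 40 mm across). Moves with the head; axes of the head: -x is the line of sight, out of the lens; y is parallel to the hinge and the crossbar; z is the head's up (the crossbar's side).
- camera_bar (a point): Centre of the steel crossbar (12 mm thick, 50 mm long, along the head's y) that stands on a 10 mm post above the head, 65 mm from the hinge axis along the head's z; 40 mm free between bar centre and head. Pinched across its thickness from above, it turns within the fingers with some friction as the head tilts, so the head can lag by up to about 0.15 rad: check the angle after letting go.
- scraper_grip (a point): Grip point and centre of mass of the wide-bladed scraper, half-way up its handle (13 mm above the table as it lies). x points along the scraper to the blade's edge, y is along the edge's width, z up as it lies. Wooden handle 120 x 30 x 26 mm, from 88 mm behind this point to 32 mm ahead; steel bolster (20 mm wide) and blade ahead of it, 2.5 mm thick, in the handle's middle plane: 45 mm wide at the throat, 75 mm wide over the last 50 mm. 160 g give or take.
- scraper_edge (a point): Middle of the wide scraper's front edge, 125 mm ahead of scraper_grip along x; same axes.
- scraper: The same wide-bladed scraper; origin on the underside of the handle, 13 mm below scraper_grip; same axes.
- narrow_grip (a point): Same point on the narrow scraper, to be left alone: same wooden handle and length, but the blade only 30 mm wide.
- brush_mid (a point): Middle of a flat paintbrush with a wooden handle, to be left alone: 212 mm long along x, 16 mm thick, bristle end (50 mm wide) towards x; 8 mm above the table.
Things that resemble listed ones, but are neither listed nor needed, are in the scene too. What is shaped like the scraper but yellow is not meant.

How it is judged:
By the outcome, as a careful person would: the job done as asked, in the order asked, and still so for the second after the job is handed in, while the arm keeps its last pose, push and grip.
It also fails if it takes over 61 s, if anything falls off the work surface, if the arm or the gripper's body presses on something with over 40 N, if the wrist force passes 120 N, or if a joint passes its speed limit or range.

ROBOT

A 6-joint arm with a two-finger parallel gripper is mounted at the origin on the work surface. World frame = base frame: x ahead of the robot, y to its left, z up, the work surface at z = 0. Lengths are in m, angles in degrees, forces in N, time in s.
With the tool pointing down it reaches from about 0.4 to 0.825 m from the base axis. Payload 7 kg.
Tool frame: the origin (TCP) lies on the centre line of the jaws, within the pads' length; the fingertips stand 25 mm ahead of it and the grasp point (between the pads) lies 6 mm ahead of it; z points along the fingers, y is the line along which they close (so a half turn about z gives the same grasp; the last joint's range is limited). The gripper opens to 88 mm and grips with 3 to 60 N. Pads are 19 mm wide; open, the fingers measure 130 mm over their backs; the gripper's body (78 mm by 193 mm) begins 47 mm behind the grasp point.
Start: joints at [-46.805, 20.546, 0.682, 0, -70.136, -16.507], TCP at [0.303, -0.603, 0.252] pointing down, gripper open.
Joint ranges: [-176.03, 176.03], [-82.01, 121.73], [-58.28, 71.71], [-173.87, 95.51], [-174.79, -0.11], [-173.66, 173.66]. Speed limits (degrees/s): [136.94, 136.94, 172.46, 180, 180, 180].

INTERFACE

Orientations are given as a 3x3 rotation matrix whose columns are the frame's x, y, z axes.
In Python, from workcell import sense, snapshot, sign_off gives the robot as it stands. The module is installed in compiled form; this text tells all that it offers.
- The arm moves only by the shell command python3 -m pendant 'ROWS' [OPENING]. ROWS is text: rows parted by semicolons, each of 4 numbers parted by spaces: the shift along the tool's x, y, z in mm, then the turn about the tool's z in degrees. In form: dx dy dz twist; .... A call has exactly 5 rows; each row is the pose to reach, as a shift and turn from the pose commanded when the call began, along the tool's axes at that moment; what a row does not reach only later rows make up. A row lasts 1/12 s, in which the tool goes at most 41.7 mm and 7.16 degrees, less where a joint would pass 70% of its speed; a pose out of reach is approached as far as the arm can. A call with a gripper value outside its range is refused whole. OPENING is the gripper's target within -1 to 1 (shut at 1, half-way at 0, fully open at -1), set as the call begins (- or left out, the last holds). The fingers move at their own pace and stop on an object; the grip force is fixed at half the most. Time passes only in rows, so rows that repeat a pose let the fingers close, or fill a call up. It gives the time, the measured TCP pose, the force, the opening and the grip force at its end, in the units of the state.
- sense(): the state, without advancing time (a new reading comes with each control period).
- snapshot(name): name is "scene" or "top" or "wrist"; returns a dict with "img" (400x640x3 uint8, blue, green, red), "vfov" (degrees; the focal length in pixels is half the picture's height over the tangent of half this angle, whatever the lens; pixels are square), "cx", "cy" (the principal point, pixels), "eye" and "rotation" of the camera in the world. Camera axes: x right, y down, z forward; pixel columns grow to the right and rows downward; lengths in m; the calibration is good to about 2 mm. A picture is of the moment at which its call begins. There is no depth.
- sign_off(): hands the job in; it is judged then, once.
The state is a dict: "time": time; "q": joint angles; "joint_velocities": joint speeds; "joint_torque": joint torques, N m; "tool_pos": TCP position; "tool_rot": TCP orientation; "ft_force": force on the tool from outside, world axes, zero at the start; "torque": the same for the moment, N m; "finger_gap": finger opening in m; "gripper_force": force on a finger pad.
Only numpy, scipy, OpenCV 4.12 (cv2) and the standard library are available. Lean on these libraries where they do the work, as an engineer would, in place of code of your own. Each camera call takes 0.05 s, during which the arm holds its last target. There are 200 camera calls.

## Working session

There is one attempt and no reset: what is moved stays moved. The work goes in short steps, Python scripts to look and compute and a shell command to move; the robot and the scene stay as the last step left them, time stands still between calls to the robot, and variables do not carry over. Pictures are saved under pics/ and viewed, at most 10 in all, crops included, and the job is handed in when it is done.

```bash
mkdir -p pics
cat > h.py <<'E'
import numpy as np, cv2, pickle
from workcell import sense, snapshot, sign_off
def snap(n,save=None):
    s=snapshot(n); s['f']=200/np.tan(np.radians(s['vfov'])/2)
    if save: cv2.imwrite('pics/'+save+'.png',s['img']); pickle.dump(s,open('pics/'+save+'.pkl','wb'))
    return s
def load(n): return pickle.load(open('pics/'+n+'.pkl','rb'))
def ray(s,u,v):
    d=np.array(s['rotation'])@np.array([(u-s['cx'])/s['f'],(v-s['cy'])/s['f'],1.]); return np.array(s['eye']),d/np.linalg.norm(d)
def plane(s,u,v,z):
    e,d=ray(s,u,v); return e+d*(z-e[2])/d[2]
def tri(a,pa,b,pb):
    e1,d1=ray(a,*pa);e2,d2=ray(b,*pb)
    t=np.linalg.lstsq(np.c_[d1,-d2],e2-e1,rcond=None)[0]
    p,q=e1+t[0]*d1,e2+t[1]*d2
    return (p+q)/2,np.linalg.norm(p-q)
def proj(s,P):
    c=np.array(s['rotation']).T@(np.array(P)-s['eye']); return s['cx']+s['f']*c[0]/c[2], s['cy']+s['f']*c[1]/c[2]
E
python3 - <<'E'
from h import *
np.set_printoptions(precision=3,suppress=True)
for n in ['scene','top']:
    s=snap(n,n+'0'); print(n,s['vfov'],s['cx'],s['cy'],s['eye'],np.array(s['rotation']).tolist())
s=sense(); print(s)
E
```

```text
scene 44.854962311184394 307.5030044038082 195.7683670179804 [ 0.975 -0.65   1.381] [[0.7477782622165651, 0.569979114570731, -0.34051648933574397], [0.6639304731754304, -0.6457108367189509, 0.37716553677763487], [-0.004898708546472149, -0.5081154635482746, -0.8612750306131596]]
top 47.00984700845282 319.9375256433198 191.30136900025212 [ 0.406 -0.096  1.533] [[0.016209581528042586, -0.99765771715879, 0.06645546523948842], [-0.9996528041872478, -0.017551095153582066, -0.019652738727255405], [0.02077307264844564, -0.06611382950957401, -0.997595830484631]]
{'time': 0.1, 'q': array([-46.804,  20.587,   0.639,  -0.018, -70.137, -16.507]), 'joint_velocities': array([ 0.057, -0.102,  0.101,  0.131,  0.036,  0.027]), 'joint_torque': array([ -0.001, -58.416,  29.375,   7.016,   0.01 ,  -0.   ]), 'tool_pos': array([ 0.303, -0.603,  0.251]), 'tool_rot': array([[-0.894, -0.449, -0.001],
       [-0.449,  0.894,  0.001],
       [ 0.   ,  0.001, -1.   ]]), 'ft_force': array([-0.004,  0.441, -0.265]), 'torque': array([ 0.009, -0.015, -0.009]), 'gripper_force': 0.0, 'finger_gap': 0.08774374152697827}
```

View pics/scene0.png

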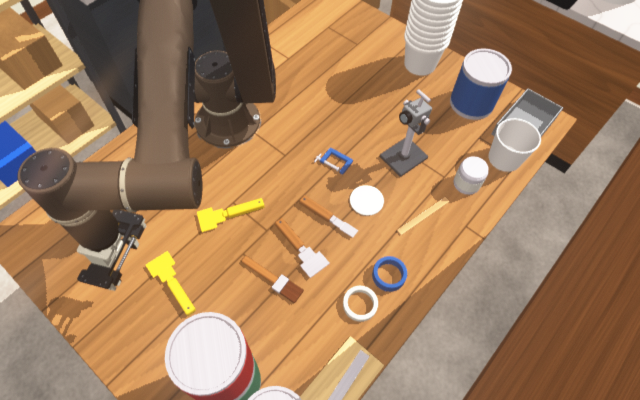

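View pics/top0.png

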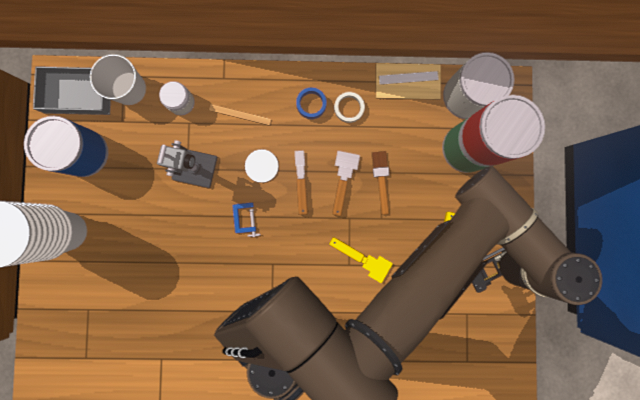

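The scene picture shows the inspection camera at about (412,115), the wide scraper at (305,250), narrow scraper at (330,217) and brush at (272,280). In the top view they are at (190,162), (343,182), (302,182) and (381,182). I'll zoom in on the camera.

Run:
```python
from h import *
a=load('scene0');b=load('top0')
A=cv2.resize(a['img'][80:180,370:450],None,fx=5,fy=5,interpolation=cv2.INTER_CUBIC)
B=cv2.resize(b['img'][125:205,150:230],None,fx=5,fy=5,interpolation=cv2.INTER_CUBIC)
B=cv2.copyMakeBorder(B,0,100,0,0,cv2.BORDER_CONSTANT)
cv2.imwrite('pics/c1.png',np.hstack([A,B]))
np.set_printoptions(precision=3,suppress=True)
# red can / blue can tops
for n,pa,pb in [('red',(207,349),(512,126)),('blue',(486,70),(53,144)),('cap',(472,166),(174,93)),('disc',(367,201),(261,166))]:
    print(n,*tri(a,pa,b,pb))
for n,u,v in [('w grip-ish',340,205),('edge',348,153)]: print(n,plane(b,u,v,.013))
# wide blade/ handle masks in top
im=b['img'][140:225,325:365]; hsv=cv2.cvtColor(im,cv2.COLOR_BGR2HSV)
m=((hsv[...,1]<60)&(hsv[...,2]>120)).astype('uint8')
c=max(cv2.findContours(m,0,1)[0],key=cv2.contourArea); print(cv2.minAreaRect(c),cv2.boxPoints(cv2.minAreaRect(c))+[325,140])
```

```text
red [ 0.662 -0.615  0.365] 0.0009338433480151847
blue [0.622 0.671 0.16 ] 0.007034236629849303
cap [0.794 0.331 0.117] 0.011426177676763708
disc [ 0.589  0.072 -0.004] 0.0024572703133110487
w grip-ish [ 0.463 -0.193  0.013]
edge [ 0.637 -0.218  0.013]
((20.769229888916016, 26.15384292602539), (22.749469757080078, 27.456254959106445), 11.309932708740234) [[331.923 177.385]
 [337.308 150.462]
 [359.615 154.923]
 [354.231 181.846]]
```

View pics/c1.png

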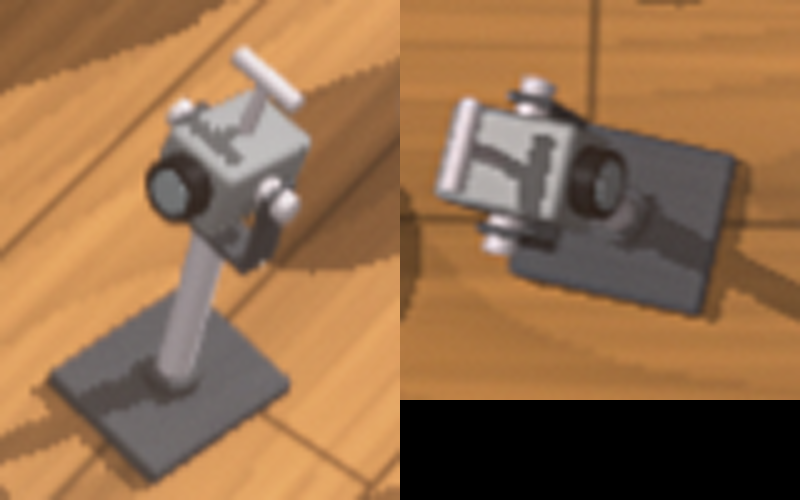

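The crop shows the crossbar, the lens, the pivot knobs and the base corners. The bar ends are at (238,53) and (297,102) in the left half, and at (467,104) and (450,192) in the right half.

Run:
```python
from h import *
np.set_printoptions(precision=4,suppress=True)
a=load('scene0');b=load('top0')
S=lambda u,v:(370+u/5-.4,80+v/5-.4); T=lambda u,v:(150+(u-400)/5-.4,125+v/5-.4)
P={}
for n,s,t in [('barL',(240,52),(467,102)),('barR',(295,101),(450,192)),('knobL',(180,108),(535,90)),('knobR',(284,198),(498,235)),('lens',(171,192),(606,182))]:
    P[n],e=tri(a,S(*s),b,T(*t)); print(n,P[n],e)
for n,u in [('s1',(52,380)),('s2',(152,478)),('s3',(288,385))]: print(n,plane(a,*S(*u),.016))
for n,u in [('t1',(735,157)),('t2',(700,315)),('t3',(510,275))]: print(n,plane(b,*T(*u),.016))
bar=(P['barL']+P['barR'])/2; h=(P['knobL']+P['knobR'])/2
print('bar',bar,'hinge',h,np.linalg.norm(bar-h),np.linalg.norm(P['lens']-h))
ax=P['barL']-P['barR']; print(np.linalg.norm(ax),np.degrees(np.arctan2(ax[1],ax[0])))
ax=P['knobL']-P['knobR']; print(np.linalg.norm(ax),np.degrees(np.arctan2(ax[1],ax[0])))
```

```text
barL [0.5838 0.2713 0.3618] 0.031057375395996848
barR [0.5718 0.336  0.2486] 0.024064185539920863
knobL [0.5851 0.2313 0.3543] 0.05119414600342182
knobR [0.5681 0.3493 0.1396] 0.045928191279104524
lens [0.5673 0.238  0.2519] 0.005762553409033555
s1 [0.5161 0.2318 0.016 ]
s2 [0.615  0.2121 0.016 ]
s3 [0.6399 0.3354 0.016 ]
t1 [0.6178 0.2177 0.016 ]
t2 [0.5126 0.2374 0.016 ]
t3 [0.5368 0.3627 0.016 ]
bar [0.5778 0.3037 0.3052] hinge [0.5766 0.2903 0.247 ] 0.059747965140360446 0.053347114285024144
0.13095766871826747 -79.4402379183385
0.24558498284425892 -81.8053306786233
```

```bash
cat >> h.py <<'E'
def go(p,yaw=None):
    "print tool-frame shift (mm) and twist (deg) to world TCP p, tool-x azimuth yaw"
    s=sense(); R=s['tool_rot']; d=R.T@(np.array(p)-s['tool_pos'])*1000
    y=np.degrees(np.arctan2(R[1,0],R[0,0]))
    tw=0 if yaw is None else (y-yaw+180)%360-180
    print('t %.2f'%s['time'],'tcp',s['tool_pos'].round(4),'shift',d.round(1),'twist %.2f'%tw,'q',s['q'].round(1),'gap %.4f F'%s['finger_gap'],s['ft_force'].round(1))
E
python3 -m pendant '-20 21 -25 7; -40 42 -50 14; -60 63 -75 21; -80 84 -100 28; -100 105 -120 35'
python3 -c "
from h import *
go([.580,.290,.385],168.9)"
```

```text
time: 0.52
tool_pos: [0.3454, -0.4632, 0.3731]
tool_rot: [[-0.989, 0.151, 0.0], [0.151, 0.989, -0.001], [-0.0, -0.001, -1.0]]
ft_force: [1.6, 0.3, 0.1]
finger_gap: 0.0876
gripper_force: 0.0
t 0.52 tcp [ 0.3454 -0.4632  0.3731] shift [-118.3  780.   -12.2] twist 2.43 q [-33.9   8.2  -0.2   0.  -81.5 -64.8] gap 0.0876 F [1.6 0.3 0.1]
```

```bash
python3 -m pendant '-6 40 0 1; -12 80 -2 2; -18 120 -4 2.4; -24 160 -6 2.4; -30 200 -8 2.4'
python3 -m pendant '-6 40 0 0; -12 80 -2 0; -18 120 -3 0; -24 160 -4 0; -30 200 -4 0'
python3 -m pendant '-6 40 0 0; -12 80 0 0; -18 120 0 0; -24 160 0 0; -27 180 0 0'
python3 -m pendant '-6 40 0 0; -12 80 0 0; -18 120 0 0; -24 150 0 0; -24 150 0 0'
python3 -c "
from h import *
go([.580,.290,.385],168.9)
s=snap('wrist','w1');go([.580,.290,.385],168.9)"
```

```text
time: 0.93
tool_pos: [0.4038, -0.2689, 0.3795]
tool_rot: [[-0.982, 0.186, 0.0], [0.186, 0.982, 0.0], [-0.0, 0.0, -1.0]]
ft_force: [0.8, 0.7, -0.0]
finger_gap: 0.0878
gripper_force: 0.0
time: 1.35
tool_pos: [0.4705, -0.0778, 0.3839]
tool_rot: [[-0.983, 0.186, 0.001], [0.186, 0.983, 0.0], [-0.001, 0.0, -1.0]]
ft_force: [0.7, -0.7, 0.1]
finger_gap: 0.0876
gripper_force: 0.0
time: 1.77
tool_pos: [0.5312, 0.0957, 0.3827]
tool_rot: [[-0.983, 0.184, -0.001], [0.184, 0.983, 0.0], [0.001, -0.0, -1.0]]
ft_force: [0.9, 0.2, -0.5]
finger_gap: 0.0874
gripper_force: 0.0
time: 2.18
tool_pos: [0.583, 0.2397, 0.3807]
tool_rot: [[-0.983, 0.183, -0.003], [0.183, 0.983, -0.001], [0.003, -0.002, -1.0]]
ft_force: [-0.5, -0.6, -1.0]
finger_gap: 0.0877
gripper_force: 0.0
t 2.18 tcp [0.583  0.2397 0.3807] shift [12.2 48.9 -4.4] twist 0.55 q [  40.    13.5    7.4   -0.   -84.  -140.6] gap 0.0877 F [-0.5 -0.6 -1. ]
t 2.23 tcp [0.5823 0.2376 0.3811] shift [11.9 51.1 -3.9] twist 0.53 q [  39.9   13.4    7.2   -0.   -84.  -140.5] gap 0.0874 F [ 0.1 -0.3  0.5]
```

View pics/w1.png

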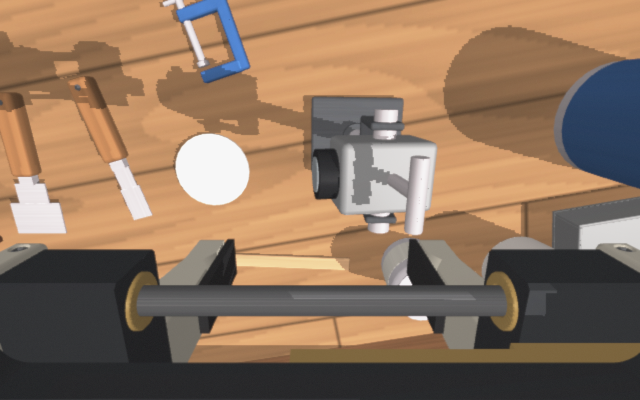

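The wrist picture shows the crossbar from (420,158) to (415,232), the knobs at (385,118) and (378,225), and the lens front at x≈318. The wide scraper is at the left, with its blade at about (38,218).

Run:
```python
from h import *
np.set_printoptions(precision=4,suppress=True)
w=load('w1'); b=load('top0');a=load('scene0')
p=plane(w,420,162,.306);q=plane(w,415,229,.306); print('bar',p,q,(p+q)/2,np.linalg.norm(p-q),np.degrees(np.arctan2(*(p-q)[1::-1])))
p=plane(w,385,119,.24);q=plane(w,378,222,.24); print('hinge',p,q,(p+q)/2,np.degrees(np.arctan2(*(p-q)[1::-1])))
m=lambda x,y:((x[0]+y[0])/2,(x[1]+y[1])/2)
print(tri(w,(417.5,195.5),b,(150+58.5/5-.4,125+147/5-.4)))
print(tri(w,(417.5,195.5),a,(370+267.5/5-.4,80+76.5/5-.4)))
print('scraper edge',plane(w,14,233,.014),plane(w,64,232,.014),'butt',plane(w,8,97,.024))
go([.5775,.302,.36],168.9)
```

```text
bar [0.557  0.3064 0.306 ] [0.6009 0.2987 0.306 ] [0.579  0.3025 0.306 ] 0.04450361633144429 170.09807127560245
hinge [0.5347 0.2993 0.24  ] [0.6193 0.2822 0.24  ] [0.577  0.2907 0.24  ] 168.59491789503403
(array([0.5795, 0.3042, 0.3043]), np.float64(0.0025183988432859114))
(array([0.5773, 0.3017, 0.3066]), np.float64(0.0021469731931119404))
scraper edge [ 0.6272 -0.2632  0.014 ] [ 0.64   -0.1847  0.014 ] butt [ 0.4342 -0.1709  0.024 ]
t 2.23 tcp [0.5823 0.2376 0.3811] shift [16.5 62.5 21. ] twist 0.53 q [  39.9   13.4    7.2   -0.   -84.  -140.5] gap 0.0874 F [ 0.1 -0.3  0.5]
```

```bash
python3 -m pendant '8 32 0 0.5; 15 63 0 0.5; 15 63 0 0.5; 15 63 0 0.5; 15 63 0 0.5' 0 >/dev/null
python3 -c "
from h import *
go([.5785,.3025,.311],168.9)"
```

```text
t 2.65 tcp [0.5788 0.299  0.3834] shift [ 0.9  3.4 72.4] twist -0.10 q [  44.4   15.5   10.3    0.   -84.8 -145.7] gap 0.0598 F [-0.1 -0.   0.2]
```

```bash
python3 -m pendant '1 3 20 0; 1 3 40 0; 1 3 60 0; 1 3 72 0; 1 3 72 0' 
python3 -m pendant '0 0 0 0; 0 0 0 0; 0 0 0 0; 0 0 0 0; 0 0 0 0' 1
python3 -c "
from h import *
go([.5785,.3025,.311],168.9)"
```

```text
time: 3.07
tool_pos: [0.5777, 0.3011, 0.309]
tool_rot: [[-0.981, 0.196, -0.004], [0.196, 0.981, -0.002], [0.003, -0.003, -1.0]]
ft_force: [0.0, -0.6, -0.9]
finger_gap: 0.0439
gripper_force: 0.0
time: 3.48
tool_pos: [0.5788, 0.3028, 0.3124]
tool_rot: [[-0.981, 0.194, 0.001], [0.194, 0.981, 0.001], [-0.001, 0.001, -1.0]]
ft_force: [-0.7, -5.3, 1.2]
finger_gap: 0.0161
gripper_force: 2.5
t 3.48 tcp [0.5788 0.3028 0.3124] shift [ 0.2 -0.3  1.4] twist -0.11 q [  44.7   16.8    3.1    0.   -76.3 -145.9] gap 0.0161 F [-0.7 -5.3  1.2]
```

```bash
python3 -m pendant '0 0 0 0; 0 0 0 0; 0 0 0 0; 0 0 0 0; 0 0 0 0' 1|grep -E "pos|force|gap"
python3 -m pendant '0 -4 -0.5 0; 0 -7 -1 0; 0 -10 -1.2 0; 0 -13 -1.2 0; 0 -16 -1 0'|grep -E "pos|force|gap"
python3 -m pendant '0 -4 0.5 0; 0 -8 1 0; 0 -12 2 0; 0 -16 2.8 0; 0 -19 3.6 0'|grep -E "pos|force|gap"
python3 -m pendant '0 0 0 0; 0 0 0 0; 0 0 0 0; 0 0 0 0; 0 0 0 0'|grep -E "pos|force|gap"
python3 - <<'E'
from h import *
snap('scene','scene1')
a=load('scene1')
cv2.imwrite('pics/c2.png',cv2.resize(a['img'][80:180,370:450],None,fx=5,fy=5,interpolation=cv2.INTER_CUBIC))
E
```

```text
tool_pos: [0.5787, 0.3022, 0.3123]
ft_force: [-1.8, -3.8, 6.3]
finger_gap: 0.0123
gripper_force: 29.7
tool_pos: [0.5762, 0.2897, 0.314]
ft_force: [-0.5, 7.8, 6.7]
finger_gap: 0.0108
gripper_force: 30.0
tool_pos: [0.5731, 0.2733, 0.312]
ft_force: [-4.7, 14.7, 14.1]
finger_gap: 0.0128
gripper_force: 33.5
tool_pos: [0.573, 0.2729, 0.3119]
ft_force: [-4.0, 11.5, 11.8]
finger_gap: 0.0128
gripper_force: 33.5
```

```bash
python3 -m pendant '0 -2 1 0; 0 -4 2 0; 0 -5 2.5 0; 0 -5 2.5 0; 0 -5 2.5 0'|grep -E "pos|force|gap"
python3 -m pendant '0 0 0 0; 0 0 0 0; 0 0 0 0; 0 0 0 0; 0 0 0 0' 0|grep -E "pos|force|gap"
python3 -m pendant '0 0 -20 0; 0 0 -40 0; 0 0 -60 0; 0 -20 -70 0; 0 -40 -70 0'|grep -E "pos|force|gap"
python3 -m pendant '0 -20 0 0; 0 -25 0 0; 0 -25 0 0; 0 -25 0 0; 0 -25 0 0'|grep -E "pos|force|gap"
python3 - <<'E'
from h import *
a=snap('scene','scene1');w=snap('wrist','w2')
A=cv2.resize(a['img'][80:180,370:450],None,fx=5,fy=5,interpolation=cv2.INTER_CUBIC)
B=cv2.resize(w['img'][80:280,280:440],None,fx=2.5,fy=2.5,interpolation=cv2.INTER_CUBIC)
cv2.imwrite('pics/c2.png',np.hstack([A,B]))
E
```

```text
tool_pos: [0.5721, 0.2681, 0.3107]
ft_force: [-7.3, 12.7, 17.6]
finger_gap: 0.0139
gripper_force: 35.6
tool_pos: [0.5705, 0.2632, 0.3056]
ft_force: [0.7, -0.4, -0.3]
finger_gap: 0.0407
gripper_force: 0.0
tool_pos: [0.5636, 0.224, 0.3779]
ft_force: [-0.1, 0.2, 0.6]
finger_gap: 0.0436
gripper_force: 0.0
tool_pos: [0.5581, 0.1995, 0.3758]
ft_force: [-0.4, 0.5, 0.4]
finger_gap: 0.0433
gripper_force: 0.0
```

View pics/c2.png

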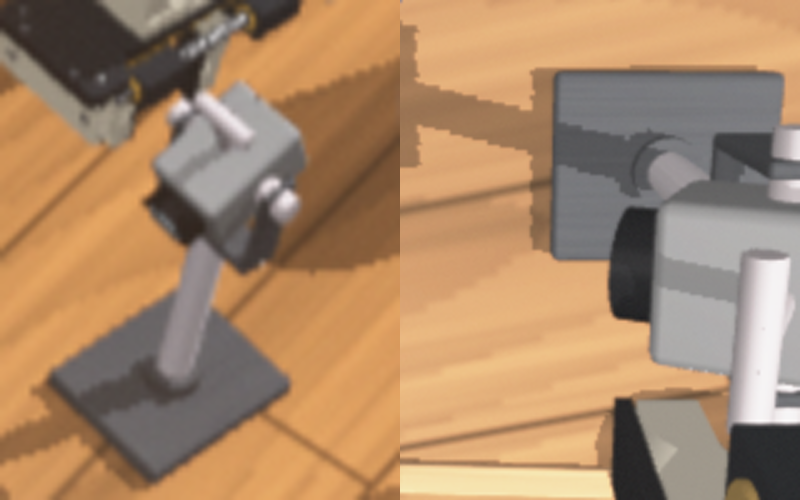

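The crop shows the head pitched down. In the left half the bar runs from (202,100) to (250,140).

```bash
cat >> h.py <<'E'
H=np.array([.577,.290,.24]); D=np.array([-.190,-.982,0]); Y=np.array([-.982,.190,0])
def tilt(s,u,v,off=0.,r=.065):
    e,d=ray(s,u,v); T=np.radians(np.arange(-35,64,.1))
    P=H+off*Y+r*(np.sin(T)[:,None]*D+np.cos(T)[:,None]*[0,0,1])
    k=np.linalg.norm(np.cross(P-e,d),axis=1); i=k.argmin(); return np.degrees(T[i]).round(1),k[i].round(4)
E
python3 - <<'E'
from h import *
a=load('scene1');w=load('w2')
print(tilt(load('scene0'),370+267.5/5-.4,80+76.5/5-.4), tilt(load('w1'),417.5,195.5))
print('now',tilt(a,370+226/5-.4,80+120/5-.4))
print('wrist end',tilt(w,280+365/2.5,80+256/2.5,.025))
for n,u,v in [('barup',365,256)]: print(plane(w,280+u/2.5,80+v/2.5,.301))
E
```

```text
(np.float64(-9.5), np.float64(0.0032)) (np.float64(-11.9), np.float64(0.0004))
now (np.float64(23.9), np.float64(0.003))
wrist end (np.float64(23.3), np.float64(0.0003))
[0.54685741 0.26921997 0.301     ]
```

```bash
python3 -m pendant '-20 12 0 0; -40 24 0 0; -45 30 0 0; -45 30 0 0; -45 30 0 0' -1|grep -E "pos|force|gap"
python3 -m pendant '0 0 0 0; 0 0 0 0; 0 0 0 0; 0 0 0 0; 0 0 0 0' |grep -E "pos|force|gap"
python3 - <<'E'
from h import *
w=snap('wrist','w3')
cv2.imwrite('pics/c3.png',cv2.resize(w['img'][60:260,260:500],None,fx=3,fy=3,interpolation=cv2.INTER_CUBIC))
E
```

```text
tool_pos: [0.6081, 0.2209, 0.3753]
ft_force: [-0.1, -0.8, -0.6]
finger_gap: 0.0716
gripper_force: 0.0
tool_pos: [0.6079, 0.2203, 0.3769]
ft_force: [0.4, 0.6, 0.2]
finger_gap: 0.0874
gripper_force: 0.0
```

View pics/c3.png

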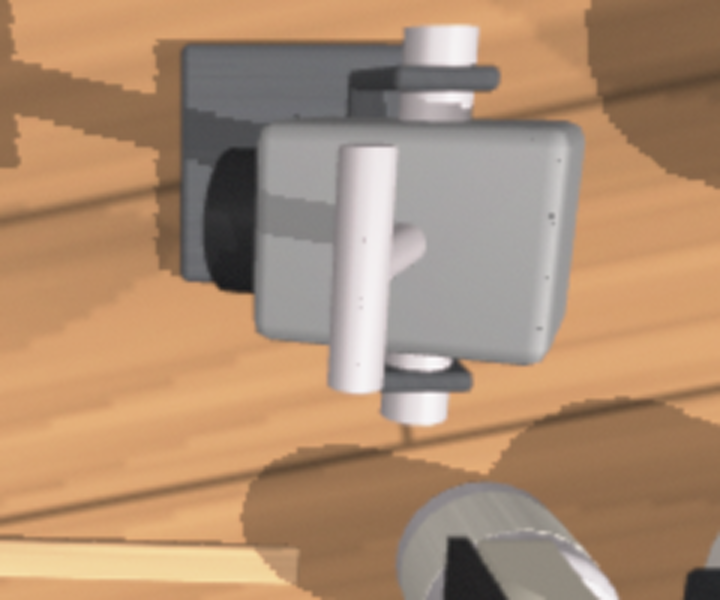

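The crop shows the bar axis from (368,147) to (357,390) and the knob axis from (441,30) to (415,420).

Run:
```python
from h import *
np.set_printoptions(precision=4,suppress=True)
w=load('w3');C=lambda u,v:(260+u/3-.33,60+v/3-.33)
k1,k2=plane(w,*C(441,30),.24),plane(w,*C(415,420),.24)
z=.301
for _ in range(4):
    b1,b2=plane(w,*C(368,150),z),plane(w,*C(357,386),z)
    hm=(k1+k2)/2; bm=(b1+b2)/2
    f=(bm-hm)@D; t=np.arcsin(f/.065); z=.24+.065*np.cos(t)
print('hinge',k1,k2,hm,'bar',bm,np.linalg.norm(b1-b2),'tilt',np.degrees(t), 'axis az',np.degrees(np.arctan2(*(k1-k2)[1::-1])),np.degrees(np.arctan2(*(b1-b2)[1::-1])))
print(tilt(w,*C(362.5,268)))
```

```text
hinge [0.528  0.3009 0.24  ] [0.6272 0.2815 0.24  ] [0.5776 0.2912 0.24  ] bar [0.5717 0.265  0.2992] 0.048857714164435705 tilt 24.363169869711577 axis az 168.96306692577167 169.06216268735827
(np.float64(23.3), np.float64(0.0014))
```

Tilt is about 23.5°, a little too far. I'll pinch the bar again and set it back a few millimetres.

```bash
python3 -c "
from h import *
go([.5718,.2698,.307],168.9)"
python3 -m pendant '20 20 0 0; 40 40 0 0; 44 56 0 0; 44 56 0 0; 44 56 0 0' 0|grep -E "pos|force|gap"
python3 -c "
from h import *
go([.5718,.2698,.307],168.9)"
```

```text
t 7.85 tcp [0.6079 0.2203 0.3768] shift [45.1 41.5 69.8] twist -0.11 q [  37.2   15.1    8.9   -0.   -83.8 -138.4] gap 0.0877 F [-0.5  0.2  0.4]
tool_pos: [0.5757, 0.2847, 0.3764]
ft_force: [0.1, 0.2, 0.5]
finger_gap: 0.0598
gripper_force: 0.0
t 8.27 tcp [0.5757 0.2847 0.3764] shift [  1.  -15.4  69.4] twist -0.02 q [  43.7   14.7    8.3    0.   -83.6 -144.8] gap 0.0598 F [0.1 0.2 0.5]
```

```bash
python3 -m pendant '1 -15 0 0; 1 -15 10 0; 1 -15 30 0; 1 -15 50 0; 1 -15 69 0'|grep -E "pos|force|gap"
python3 -m pendant '0 0 0 0; 0 0 0 0; 0 0 0 0; 0 0 0 0; 0 0 0 0' 1|grep -E "pos|force|gap"
python3 -m pendant '0 0 0 0; 0 0 0 0; 0 0 0 0; 0 0 0 0; 0 0 0 0'|grep -E "pos|force|gap"
python3 -m pendant '0 0 0 0; 0 0 0 0; 0 0 0 0; 0 0 0 0; 0 0 0 0' 0|grep -E "pos|force|gap"
python3 -m pendant '0 0 -20 0; 0 0 -40 0; 0 0 -60 0; -22 -25 -70 0; -44 -42 -70 0'|grep -E "pos|force|gap"
python3 -m pendant '0 0 0 0; 0 0 0 0; 0 0 0 0; 0 0 0 0; 0 0 0 0' -1|grep -E "pos|force|gap"
python3 - <<'E'
from h import *
w=snap('wrist','w4');a=snap('scene','scene2')
B=cv2.resize(w['img'][60:260,260:440],None,fx=2.2,fy=2.2,interpolation=cv2.INTER_CUBIC)[:440]
A=cv2.resize(a['img'][92:180,375:455],None,fx=5,fy=5,interpolation=cv2.INTER_CUBIC)
cv2.imwrite('pics/c4.png',np.hstack([A,B]))
E
```

```text
tool_pos: [0.5721, 0.268, 0.3065]
ft_force: [-0.3, -0.1, -0.6]
finger_gap: 0.0439
gripper_force: 0.0
tool_pos: [0.5725, 0.2684, 0.3093]
ft_force: [-1.5, -4.9, 7.7]
finger_gap: 0.0159
gripper_force: 22.4
tool_pos: [0.5727, 0.2693, 0.31]
ft_force: [-1.5, -2.2, 6.1]
finger_gap: 0.015
gripper_force: 27.4
tool_pos: [0.5719, 0.2695, 0.3073]
ft_force: [-0.8, 0.8, -0.5]
finger_gap: 0.0414
gripper_force: 0.0
tool_pos: [0.6075, 0.2197, 0.3812]
ft_force: [1.0, -0.5, -0.7]
finger_gap: 0.0438
gripper_force: 0.0
tool_pos: [0.6066, 0.2202, 0.3773]
ft_force: [0.7, 0.1, 0.6]
finger_gap: 0.0717
gripper_force: 0.0
```

View pics/c4.png

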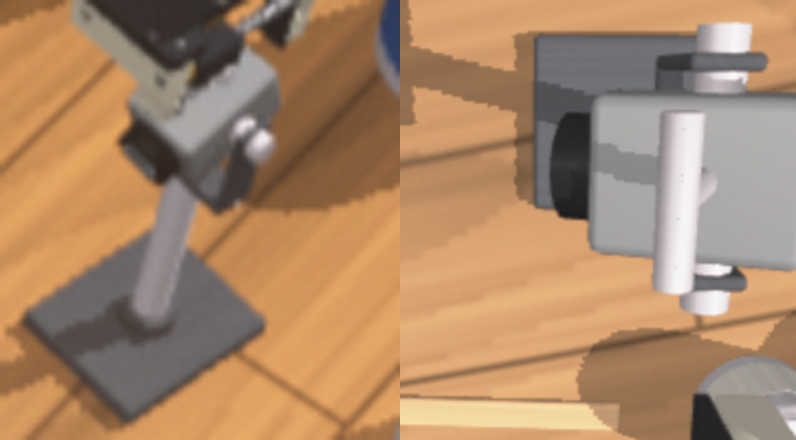

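In the right half the bar axis runs from (684,113) to (673,290) and the knob ends are at (725,26) and (705,311).

Run:
```python
from h import *
np.set_printoptions(precision=4,suppress=True)
w=load('w4');C=lambda u,v:(260+(u-400)/2.2-.3,60+v/2.2-.3)
k1,k2=plane(w,*C(725,26),.24),plane(w,*C(705,311),.24)
z=.301
for _ in range(4):
    b1,b2=plane(w,*C(683.5,115),z),plane(w,*C(673,288),z)
    hm=(k1+k2)/2; bm=(b1+b2)/2
    f=(bm-hm)@D; t=np.arcsin(f/.065); z=.24+.065*np.cos(t)
print('hinge',hm,'bar',bm,'tilt',np.degrees(t))
print(tilt(w,*C(678.3,202)))
# same front-lens silhouette comparison: direct edge of bar by colour
for n in ['w3','w4']:
    im=load(n)['img']; s=load(n); h=cv2.cvtColor(im,cv2.COLOR_BGR2HSV)
    r=int(proj(s,bm)[1])-8
    row=im[r-3:r+4,355:420].mean(0).astype(int); print(n,r,row.min(1).tolist())
```

```text
hinge [0.5775 0.2913 0.24  ] bar [0.5722 0.268  0.3004] tilt 21.61411990407632
(np.float64(20.4), np.float64(0.0013))
w3 142 [157, 156, 156, 154, 154, 154, 154, 154, 153, 151, 150, 150, 150, 150, 150, 145, 130, 135, 147, 159, 171, 184, 198, 211, 217, 220, 220, 233, 237, 238, 238, 237, 233, 225, 214, 193, 180, 180, 183, 187, 189, 191, 193, 195, 196, 193, 182, 164, 162, 162, 162, 162, 162, 162, 162, 162, 162, 163, 163, 163, 163, 163, 163, 164, 164]
w4 144 [167, 166, 165, 162, 162, 162, 161, 158, 157, 157, 157, 157, 157, 156, 153, 153, 153, 153, 153, 153, 150, 139, 133, 141, 153, 166, 178, 192, 206, 217, 223, 228, 231, 234, 241, 242, 242, 241, 236, 228, 216, 194, 184, 186, 189, 193, 195, 195, 187, 173, 170, 170, 170, 170, 170, 170, 171, 170, 170, 170, 171, 171, 171, 171, 172]
```

Two estimates put the tilt between 20.4° and 21.6°, and the released position gives about 20°, so I accept about 20.5°. Next I move to look over the scraper.

```bash
python3 -c "
from h import *
go([.60,-.19,.33],169)"
python3 -m pendant '-8 -40 0 0; -16 -80 0 0; -24 -120 0 0; -32 -160 0 0; -40 -200 0 0'>/dev/null
python3 -m pendant '-7 -40 10 0; -14 -80 20 0; -21 -120 30 0; -28 -160 40 0; -34 -195 46 0'>/dev/null
python3 -m pendant '0 0 0 0; 0 0 0 0; 0 0 0 0; 0 0 0 0; 0 0 0 0'>/dev/null
python3 - <<'E'
from h import *
w=snap('wrist','w5');go([.6,-.19,.33],169); print(w['eye'],proj(w,[.52,-.2,.013]))
E
```

```text
t 10.87 tcp [0.6066 0.2202 0.3774] shift [ -72.9 -403.8   47.5] twist -0.16 q [  37.2   15.     8.8   -0.   -83.9 -138.4] gap 0.0795 F [ 0.9  0.5 -0.9]
t 12.17 tcp [ 0.6031 -0.1809  0.3319] shift [ 1.3 -9.5  1.9] twist -0.11 q [   1.    14.1    1.9   -0.   -77.8 -102.1] gap 0.0877 F [ 0.2 -0.4  0.2]
[ 0.52409374 -0.16530903  0.46509947] (np.float64(293.395841720453), np.float64(90.97997119043876))
```

View pics/w5.png

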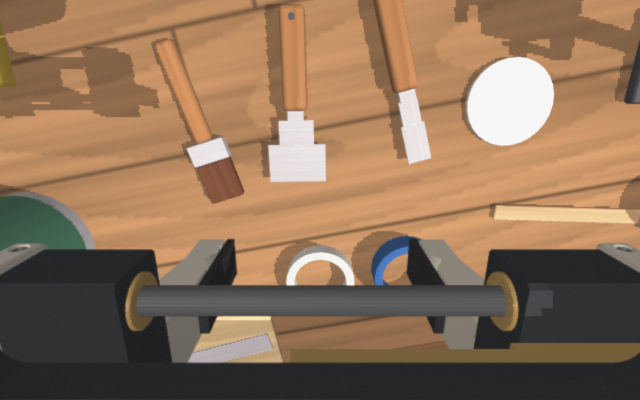

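The wide scraper is in the centre, with its handle from (292,8) to (296,110) and its edge corners at (269,181) and (326,181). The brush is to its left and the narrow scraper to its right, both clear of it.

Run:
```python
from h import *
np.set_printoptions(precision=4,suppress=True)
w=load('w5')
e1,e2=plane(w,269,181.5,.014),plane(w,326,181.5,.014); e=(e1+e2)/2
b=plane(w,292,6,.02); f=plane(w,296,110,.026); n1=plane(w,278,121,.014);n2=plane(w,314,121,.014)
print('edge',e,np.linalg.norm(e1-e2),'butt',b,'front',f,np.linalg.norm((e-b)[:2]),'neck',(n1+n2)/2)
for p in (b,f,(n1+n2)/2): print(np.degrees(np.arctan2(*(e-p)[1::-1])))
az=np.degrees(np.arctan2(*(e-b)[1::-1])); x=np.array([np.cos(np.radians(az)),np.sin(np.radians(az))])
print('az',az,'grip',e[:2]-.125*x,b[:2]+.088*x)
```

```text
edge [ 0.6359 -0.22    0.014 ] 0.07749579547642504 butt [ 0.4279 -0.1806  0.02  ] front [ 0.5428 -0.2007  0.026 ] 0.2116995282680195 neck [ 0.5568 -0.2047  0.014 ]
-10.720825888952461
-11.687050860190512
-10.96357668016093
az -10.720825888952461 grip [ 0.5131 -0.1967] [ 0.5144 -0.197 ]
```

```bash
python3 -c "
from h import *
go([.5138,-.1968,.028],169.2)"
python3 -m pendant '20 -8 36 0; 40 -16 70 0; 60 -25 105 0; 80 -32 140 0; 85 -33 175 0' >/dev/null
python3 -m pendant '0 0 25 0; 0 0 50 0; 0 0 70 0; 0 0 70 0; 0 0 70 0'>/dev/null
python3 -c "
from h import *
go([.5138,-.1968,.028],169.2)"
```

```text
t 12.17 tcp [ 0.6031 -0.1809  0.3319] shift [ 84.8 -32.8 303.9] twist -0.31 q [   1.    14.1    1.9   -0.   -77.8 -102.1] gap 0.0877 F [ 0.2 -0.4  0.2]
t 13.00 tcp [ 0.5128 -0.1975  0.0862] shift [-0.9  0.9 58.2] twist -0.33 q [  -0.6   18.4  -27.     0.   -44.7 -100.5] gap 0.0874 F [0.3 0.5 0.2]
```

```bash
python3 -m pendant '-1 1 20 0; -1 1 40 0; -1 1 52 0; -1 1 57 0; -1 1 57 0'|grep -E "pos|force|gap"
python3 -m pendant '0 0 0 0; 0 0 0 0; 0 0 0 0; 0 0 0 0; 0 0 0 0' 1|grep -E "pos|force|gap"
python3 -m pendant '0 0 0 0; 0 0 0 0; 0 0 0 0; 0 0 0 0; 0 0 0 0'|grep -E "pos|force|gap"
python3 -m pendant '0 0 -20 0; 0 0 -55 0; 0 0 -95 0; 0 0 -135 0; 0 0 -175 0'|grep -E "pos|force|gap"
python3 -c "
from h import *
go([.5397,-.4927,.43],135)"
```

```text
tool_pos: [0.5147, -0.197, 0.03]
ft_force: [0.5, -0.3, 0.2]
finger_gap: 0.0877
gripper_force: 0.0
tool_pos: [0.5145, -0.1973, 0.0301]
ft_force: [0.0, 1.3, -0.3]
finger_gap: 0.0601
gripper_force: 0.0
tool_pos: [0.5141, -0.1973, 0.0294]
ft_force: [0.1, -0.2, -0.1]
finger_gap: 0.0299
gripper_force: 29.9
tool_pos: [0.5133, -0.1971, 0.2059]
ft_force: [1.1, -0.2, -2.5]
finger_gap: 0.0298
gripper_force: 29.9
t 14.67 tcp [ 0.5133 -0.1971  0.2059] shift [ -83.1 -284.8 -224.2] twist 33.78 q [  -0.6   10.9  -18.9   -0.   -60.2 -100.6] gap 0.0298 F [ 1.1 -0.2 -2.5]
```

```bash
python3 -m pendant '0 -8 -38 0; -2 -20 -76 4; -8 -40 -114 8; -15 -60 -150 12; -20 -85 -185 15'|grep -E "pos|force|gap"
python3 -c "
from h import *
go([.5397,-.4927,.43],135)"
```

```text
tool_pos: [0.517, -0.2827, 0.3889]
ft_force: [1.7, -0.1, -2.9]
finger_gap: 0.0299
gripper_force: 29.9
t 15.08 tcp [ 0.517  -0.2827  0.3889] shift [-113.6 -178.   -41.1] twist 18.64 q [  -9.7    9.2    2.9   -0.   -83.7 -106.7] gap 0.0299 F [ 1.7 -0.1 -2.9]
```

```bash
python3 -m pendant '-20 -32 -20 5; -40 -64 -40 10; -62 -96 -41 15; -84 -130 -41 18; -104 -163 -41 18.6'>/dev/null
python3 -m pendant '-10 -15 0 0; -10 -15 0 0; -10 -15 0 0; -10 -15 0 0; -10 -15 0 0'>/dev/null
python3 - <<'E'
from h import *
a=snap('scene','scene3');b=snap('top','top3');go([.5397,-.4927,.40],135)
A=cv2.resize(a['img'][200:400,90:330],None,fx=1.6,fy=1.6);B=cv2.resize(b['img'][40:280,390:590],None,fx=1.6,fy=1.6)
A=cv2.copyMakeBorder(A,0,64,0,0,0);cv2.imwrite('pics/c5.png',np.hstack([A,B]))
E
```

```text
t 16.02 tcp [ 0.5353 -0.4913  0.4284] shift [-4.1  2.1 28.4] twist 0.26 q [ -27.2   23.3   27.    -0.   -93.7 -107.5] gap 0.0301 F [ 0.1  0.2 -2.6]
```

View pics/c5.png

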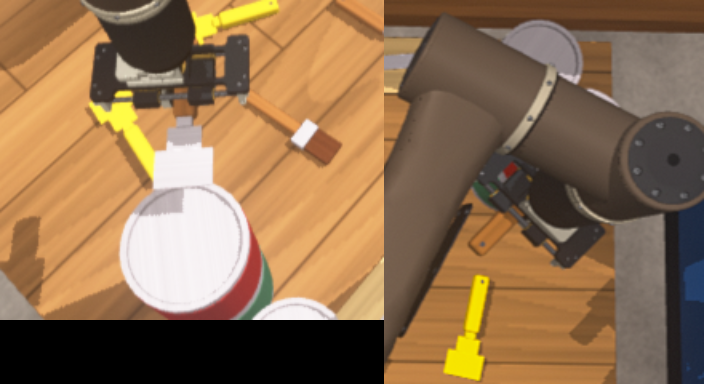

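The blade is over the near rim of the red can. I'll lower until contact shows.

```bash
python3 -m pendant '0 0 8 0; 0 0 16 0; 0 0 24 0; 0 0 32 0; 0 0 40 0'|grep -E "pos|force|gap"
python3 -m pendant '0 0 2 0; 0 0 4 0; 0 0 6 0; 0 0 8 0; 0 0 10 0'|grep -E "pos|force|gap"
```

```text
tool_pos: [0.5349, -0.4921, 0.3864]
ft_force: [-0.3, 0.1, -2.3]
finger_gap: 0.0295
gripper_force: 29.9
tool_pos: [0.5351, -0.4925, 0.3779]
ft_force: [-0.5, 0.2, -2.4]
finger_gap: 0.0299
gripper_force: 29.9
```

```bash
for i in 1 2 3; do python3 -m pendant '0 0 2 0; 0 0 4 0; 0 0 5 0; 0 0 6 0; 0 0 7 0'|grep -E "pos|ft_force"; done
```

```text
tool_pos: [0.5353, -0.4924, 0.3712]
ft_force: [1.2, 1.5, 2.5]
tool_pos: [0.5352, -0.4926, 0.3637]
ft_force: [1.8, 0.6, 1.4]
tool_pos: [0.535, -0.4925, 0.3567]
ft_force: [0.3, -0.5, 3.0]
```

```bash
python3 -m pendant '0 0 2 0; 0 0 4 0; 0 0 5 0; 0 0 6 0; 0 0 7 0'|grep -E "pos|ft_force"
python3 -m pendant '0 0 2 0; 0 0 4 0; 0 0 6 0; 0 0 8 0; 0 0 8 0'|grep -E "pos|ft_force"
python3 -m pendant '0 0 -10 0; 0 0 -30 0; 0 0 -60 0; 0 0 -80 0; 0 0 -80 0'|grep -E "pos|ft_force"
python3 -m pendant '20 32 0 0; 40 64 0 -7; 60 96 0 -14; 80 130 0 -21; 100 160 0 -28'|grep -E "pos|ft_force"
```

```text
tool_pos: [0.535, -0.4924, 0.3496]
ft_force: [1.0, 0.4, 2.3]
tool_pos: [0.5349, -0.4922, 0.341]
ft_force: [0.2, -0.1, 1.6]
tool_pos: [0.5352, -0.493, 0.4272]
ft_force: [-0.7, -1.1, -0.8]
tool_pos: [0.5767, -0.3062, 0.4208]
ft_force: [1.2, -0.2, -1.1]
```

```bash
python3 -c "
from h import *
go([.515,-.03,.25],-100.95)"
python3 -m pendant '0 36 0 -7; 2 72 0 -14; 4 108 10 -21; 6 144 20 -28; 8 175 30 -35'|tail -5
python3 -c "
from h import *
go([.515,-.03,.25],-100.95)"
```

```text
t 19.77 tcp [ 0.5767 -0.3062  0.4208] shift [137.1 247.2 171.3] twist -95.52 q [-10.9  15.6  15.   -0.1 -89.6 -95.6] gap 0.0296 F [ 1.2 -0.2 -1.1]
tool_pos: [0.6195, -0.1361, 0.3908]
tool_rot: [[-0.948, -0.318, -0.001], [-0.318, 0.948, 0.001], [0.001, 0.001, -1.0]]
ft_force: [0.3, 0.1, -2.3]
finger_gap: 0.0298
gripper_force: 30.0
t 20.18 tcp [ 0.6195 -0.1361  0.3908] shift [ 65.1 133.6 141.1] twist -60.48 q [  5.2  13.8   8.9  -0.1 -85.2 -76.6] gap 0.0298 F [ 0.3  0.1 -2.3]
```

```bash
python3 -m pendant '12 24 20 -7; 24 48 40 -14; 36 72 60 -21; 48 96 80 -28; 58 120 100 -35'|grep -E "pos|ft_force"
python3 -c "
from h import *
go([.515,-.03,.25],-100.95)"
```

```text
tool_pos: [0.5252, -0.0419, 0.2902]
ft_force: [1.0, 0.6, -1.8]
t 20.60 tcp [ 0.5252 -0.0419  0.2902] shift [-3.6 15.2 40.3] twist -25.53 q [ 16.8   5.2 -14.3  -0.  -70.6 -53.2] gap 0.0299 F [ 1.   0.6 -1.8]
```

```bash
python3 -m pendant '-1 4 10 -7; -2 8 20 -14; -3 12 30 -21; -4 15 40 -25.5; -4 15 40 -25.5'|grep -E "pos|ft_force"
python3 -m pendant '0 0 0 0; 0 0 0 0; 0 0 0 0; 0 0 0 0; 0 0 0 0'|grep -E "ft_force"
python3 - <<'E'
from h import *
a=snap('scene','scene4');b=snap('top','top4');go([.515,-.03,.25],-100.95)
A=cv2.resize(a['img'][80:200,320:450],None,fx=4,fy=4,interpolation=cv2.INTER_CUBIC)[:, :400];
A=cv2.resize(a['img'][80:240,290:450],None,fx=2.5,fy=2.5,interpolation=cv2.INTER_CUBIC)
B=cv2.resize(b['img'][100:260,160:320],None,fx=2.5,fy=2.5,interpolation=cv2.INTER_CUBIC)
cv2.imwrite('pics/c6.png',np.hstack([A,B]))
E
```

```text
tool_pos: [0.5156, -0.0302, 0.2494]
ft_force: [-1.1, 0.3, -2.3]
ft_force: [0.3, -0.2, -2.1]
t 21.53 tcp [ 0.5178 -0.0306  0.2519] shift [-0.   2.8  1.9] twist -0.40 q [ 18.3   5.7 -18.8   0.  -65.5 -29.7] gap 0.0297 F [-0.2 -0.4 -1.7]
```

View pics/c6.png

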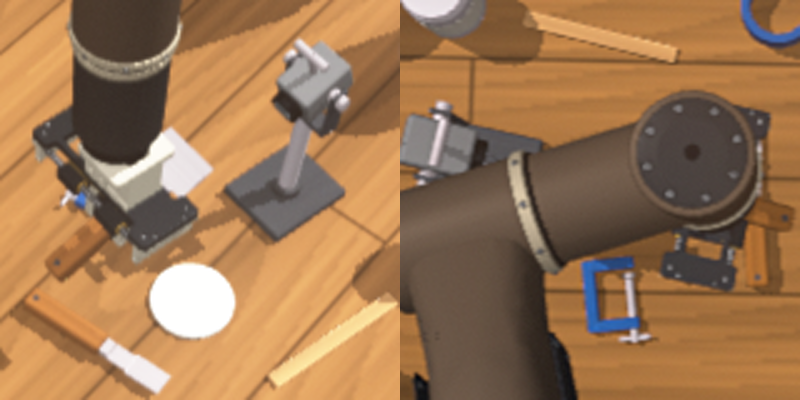

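The left half shows the raised blade with edge corners at about (172,127) and (212,167), and the camera bar from (297,42) to (325,70). The butt of the handle is at (60,268). I'll work out the pitch from that.

Run:
```python
from h import *
np.set_printoptions(precision=4,suppress=True)
s=load('scene4'); C=lambda u,v:(290+u/2.5-.3,80+v/2.5-.3)
print('tilt',tilt(s,*C(311,56)))
g=np.array([.5178,-.0306,.2364]); X=np.array([np.cos(np.radians(79.4)),np.sin(np.radians(79.4)),0]);Yv=np.array([-X[1],X[0],0])
for pit in (0,10,14,17,20,23,26):
    t=np.radians(pit); ax=X*np.cos(t)+[0,0,np.sin(t)]; zz=-X*np.sin(t)+[0,0,np.cos(t)]
    e=g+.125*ax; inv=lambda P:tuple(np.round((np.array(proj(s,P))+.3-[290,80])*2.5,1))
    print(pit,'edge',inv(e+.0375*Yv),inv(e-.0375*Yv),'butt',inv(g-.088*ax+.013*zz))
# blade mask in scene
im=s['img'][120:165,345:385]; h=cv2.cvtColor(im,cv2.COLOR_BGR2HSV); m=((h[...,1]<45)&(h[...,2]>110)).astype('uint8')
c=max(cv2.findContours(m,0,1)[0],key=cv2.contourArea); print(np.round((cv2.approxPolyDP(c,2,True)[:,0]+[345-290,120-80])*2.5+1).tolist())
```

```text
tilt (np.float64(22.6), np.float64(0.0016))
0 edge (np.float64(172.4), np.float64(144.9)) (np.float64(214.9), np.float64(185.9)) butt (np.float64(49.4), np.float64(254.3))
10 edge (np.float64(172.7), np.float64(134.3)) (np.float64(215.9), np.float64(175.7)) butt (np.float64(48.8), np.float64(262.2))
14 edge (np.float64(172.2), np.float64(130.6)) (np.float64(215.6), np.float64(172.0)) butt (np.float64(49.1), np.float64(264.9))
17 edge (np.float64(171.5), np.float64(127.9)) (np.float64(215.1), np.float64(169.5)) butt (np.float64(49.5), np.float64(266.8))
20 edge (np.float64(170.6), np.float64(125.4)) (np.float64(214.4), np.float64(167.1)) butt (np.float64(50.1), np.float64(268.5))
23 edge (np.float64(169.4), np.float64(123.1)) (np.float64(213.4), np.float64(164.9)) butt (np.float64(50.8), np.float64(270.2))
26 edge (np.float64(168.1), np.float64(121.0)) (np.float64(212.2), np.float64(163.0)) butt (np.float64(51.7), np.float64(271.6))
[[171.0, 128.0], [138.0, 161.0], [138.0, 204.0], [161.0, 188.0], [178.0, 198.0], [211.0, 168.0]]
```

Run:
```python
from h import *
from scipy.optimize import least_squares
np.set_printoptions(precision=2,suppress=True)
s=load('scene4'); im=s['img'][150:200,300:345]; h=cv2.cvtColor(im,cv2.COLOR_BGR2HSV)
b=cv2.medianBlur(im,3); hb=cv2.cvtColor(b,cv2.COLOR_BGR2HSV)
# tell the handle (darker, more red) from the table along its axis
for r in range(8,36,3): print(r+150,' '.join('%d/%d'%(x[0],x[2]) for x in hb[r,2:36:2]))
```

```text
158 15/222 15/223 15/227 15/225 15/220 15/213 14/204 9/212 169/182 107/173 109/187 99/122 15/112 11/95 13/66 11/65 18/142
161 15/227 15/227 15/223 15/216 15/210 15/208 13/207 10/202 14/154 113/118 111/165 75/137 18/145 15/110 11/76 10/63 12/64
164 15/225 15/220 15/213 15/212 15/214 15/208 15/221 15/217 14/168 12/148 12/152 16/154 17/156 11/72 11/65 12/64 13/65
167 15/217 15/213 15/216 15/222 15/222 15/222 15/217 15/202 14/198 15/211 15/213 14/194 14/183 12/105 13/63 11/65 11/65
170 15/214 15/212 15/218 15/222 15/221 15/210 15/198 15/203 15/213 15/210 14/194 14/176 14/195 14/196 13/167 12/64 12/64
173 15/214 15/220 15/221 15/216 15/202 15/199 15/212 15/212 15/205 14/185 13/161 13/157 14/165 14/177 13/166 12/128 10/72
176 15/220 15/218 15/207 14/200 14/206 15/214 15/210 14/200 14/200 14/195 13/164 13/165 13/167 13/158 13/124 13/120 15/146
179 15/214 15/201 14/200 15/201 15/210 14/195 13/165 13/173 13/174 13/168 13/168 13/166 13/137 13/121 13/149 14/152 14/152
182 15/201 15/201 15/206 15/208 14/168 14/159 13/157 13/163 13/167 13/168 13/151 13/120 13/131 15/208 15/203 14/157 14/147
185 14/204 15/212 15/212 14/167 13/153 13/132 13/156 13/168 13/159 12/125 13/121 14/145 14/155 15/175 14/159 14/155 14/145
```

Scene-view pitch is about 18–19°, with roughly 2° of uncertainty. To check it, I'll touch the butt on the bare table where the scraper lay. At a pitch of 20.5° contact should come at TCP z ≈ 59 mm.

```bash
python3 -c "
from h import *
go([.52,-.20,.12],169.2)"
python3 -m pendant '18 2 0 7; 36 4 0 14; 54 6 0 21; 72 8 0 28; 90 10 0 35'|grep -E "pos|ft_force"
python3 -c "
from h import *
go([.52,-.20,.12],169.2)"
```

```text
t 21.53 tcp [ 0.5178 -0.0306  0.2519] shift [165.7 -35.5 131.9] twist 89.45 q [ 18.3   5.7 -18.8   0.  -65.5 -29.7] gap 0.0297 F [-0.2 -0.4 -1.7]
tool_pos: [0.4899, -0.1175, 0.2518]
ft_force: [1.2, 0.6, -1.3]
t 21.95 tcp [ 0.4899 -0.1175  0.2518] shift [ 34.7 -80.6 131.8] twist 54.13 q [  8.9   4.3 -20.5   0.  -65.3 -55.6] gap 0.0294 F [ 1.2  0.6 -1.3]
```

```bash
python3 -m pendant '7 -16 0 7; 14 -32 0 14; 21 -48 0 21; 28 -64 0 28; 35 -80 0 35'|grep -E "pos|ft_force"
python3 -m pendant '0 0 0 7; 0 0 20 14; 0 0 50 19; 0 0 90 19; 0 0 130 19'|grep -E "pos|ft_force"
python3 -m pendant '0 0 5 0; 0 0 20 0; 0 0 25 0; 0 0 25 0; 0 0 25 0'|grep -E "pos|ft_force"
python3 -c "
from h import *
go([.52,-.20,.06],169.2)"
```

```text
tool_pos: [0.5204, -0.1997, 0.2518]
ft_force: [0.6, -0.0, -1.4]
tool_pos: [0.5208, -0.199, 0.1215]
ft_force: [1.0, 0.5, -2.8]
tool_pos: [0.521, -0.1989, 0.0981]
ft_force: [-0.2, 0.4, -1.8]
t 23.20 tcp [ 0.521  -0.1989  0.0981] shift [ 0.8 -1.2 38.1] twist 0.51 q [ -0.8  18.1 -25.4   0.  -46.4 -99.5] gap 0.0298 F [-0.2  0.4 -1.8]
```

```bash
python3 -m pendant '0 0 15 0; 0 0 28 0; 0 0 32 0; 0 0 32 0; 0 0 32 0'|grep -E "pos|ft_force"
for i in 1 2 3; do python3 -m pendant '0 0 1 0; 0 0 2 0; 0 0 2 0; 0 0 2 0; 0 0 2 0'|grep -E "pos|ft_force"; done
```

```text
tool_pos: [0.5209, -0.1989, 0.0659]
ft_force: [-0.1, 0.1, -1.7]
tool_pos: [0.5203, -0.1988, 0.0629]
ft_force: [-0.5, -0.3, -2.0]
tool_pos: [0.5201, -0.1988, 0.0606]
ft_force: [0.3, -0.1, -0.6]
tool_pos: [0.5207, -0.1989, 0.0591]
ft_force: [1.0, -0.4, 2.7]
```

The butt touched at about 60.5 mm, which means a pitch of about 21°. That's right, so I lift and go to the final pose.

```bash
python3 -m pendant '0 0 -20 0; 0 0 -60 0; 0 0 -100 0; 0 0 -140 0; 0 0 -180 0'|grep -E "pos|ft_force"
python3 -m pendant '0 10 0 -7; 0 20 0 -14; 0 36 0 -21; 0 56 0 -28; 0 76 0 -35'|grep -E "pos|ft_force"
python3 -c "
from h import *
go([.515,-.03,.21],-100.95)"
```

```text
tool_pos: [0.5191, -0.1986, 0.24]
ft_force: [1.0, -0.1, -1.8]
tool_pos: [0.5331, -0.1234, 0.2381]
ft_force: [0.0, -0.6, -1.7]
t 25.70 tcp [ 0.5331 -0.1234  0.2381] shift [-23.1  92.2  28.2] twist -54.08 q [  7.5   9.1 -16.6  -0.  -64.3 -72.5] gap 0.0298 F [ 0.  -0.6 -1.7]
```

```bash
python3 -m pendant '-5 20 0 -7; -10 40 0 -14; -15 60 0 -21; -20 80 0 -28; -23 92 10 -35'|grep -E "pos|ft_force"
python3 -c "
from h import *
go([.5197,-.007,.144],-100.95)"
```

```text
tool_pos: [0.5163, -0.0292, 0.2297]
ft_force: [0.0, -0.3, -1.5]
t 26.12 tcp [ 0.5163 -0.0292  0.2297] shift [-20.8   8.3  85.7] twist -18.98 q [ 18.5   6.5 -21.   -0.  -62.4 -48.4] gap 0.0295 F [ 0.  -0.3 -1.5]
```

```bash
python3 -m pendant '-5 2 15 -7; -10 4 35 -14; -15 6 55 -19; -20 8 75 -19; -21 8 85 -19'|grep -E "pos|ft_force"
python3 -c "
from h import *
go([.531,.0508,.1645],-100.95)"
```

```text
tool_pos: [0.5182, -0.0084, 0.141]
ft_force: [-0.1, -0.7, -3.0]
t 26.53 tcp [ 0.5182 -0.0084  0.141 ] shift [-60.6  -0.9 -23.6] twist -0.37 q [ 20.8  11.9 -27.3  -0.1 -51.  -32. ] gap 0.0300 F [-0.1 -0.7 -3. ]
```

```bash
python3 -m pendant '-15 0 -5 -0.3; -30 0 -10 -0.3; -45 0 -15 -0.3; -55 0 -19 -0.3; -59 0 -20 -0.3'|grep -E "pos|ft_force"
python3 -m pendant '0 0 0 0; 0 0 0 0; 0 0 0 0; 0 0 0 0; 0 0 0 0'|grep -E "ft_force"
python3 - <<'E'
from h import *
go([.531,.0508,.1645],-100.95)
s=snap('scene','scene5')
# expected vs seen edge and lens, scene view
e=np.array([.5531,.1656,.1924]); print('edge expected',proj(s,e+.0375*Y),proj(s,e-.0375*Y))
im=s['img'][100:175,360:425]; h=cv2.cvtColor(im,cv2.COLOR_BGR2HSV); m=((h[...,1]<45)&(h[...,2]>110)).astype('uint8')
for c in cv2.findContours(m,0,1)[0]:
    if cv2.contourArea(c)>60: print((cv2.approxPolyDP(c,1.5,True)[:,0]+[360,100]).tolist())
E
```

```text
tool_pos: [0.5323, 0.0506, 0.1647]
ft_force: [-0.2, 0.1, -1.3]
ft_force: [0.3, 0.7, -0.8]
t 27.37 tcp [0.5312 0.0487 0.1635] shift [-2.   0.7 -1. ] twist -0.10 q [ 26.3  11.7 -24.1  -0.  -54.2 -37.4] gap 0.0294 F [ 0.3  0.7 -0.8]
edge expected (np.float64(375.4873089078107), np.float64(134.18598456953322)) (np.float64(392.04583859982966), np.float64(149.88970677098825))
[[390, 148], [388, 149], [374, 136], [369, 146], [360, 150], [360, 167], [373, 158], [379, 162], [391, 153]]
[[410, 128], [406, 137], [401, 141], [404, 141], [401, 153], [406, 156], [411, 150], [412, 143], [415, 145], [413, 148], [415, 148], [415, 145], [422, 153], [409, 163], [397, 162], [396, 165], [392, 163], [401, 173], [411, 162], [424, 156], [424, 153], [411, 141], [413, 131]]
[[406, 100], [404, 104], [406, 103], [407, 105], [401, 113], [411, 122], [414, 122], [420, 116], [424, 122], [424, 102], [422, 100]]
```

```bash
python3 -m pendant '-2 0.5 -1 0; -2 0.5 -1 0; -2 0.5 -1 0; -2 0.5 -1 0; -2 0.5 -1 0'|grep -E "pos|ft_force"
for i in 1 2; do python3 -m pendant '0 0 0 0; 0 0 0 0; 0 0 0 0; 0 0 0 0; 0 0 0 0'|grep -E "pos|force"; done
python3 -c "
from h import *
print(sense()['joint_velocities'].round(2)); print(sign_off())"
```

```text
tool_pos: [0.5314, 0.0513, 0.1647]
ft_force: [0.6, 0.8, -1.5]
tool_pos: [0.5314, 0.0513, 0.1647]
ft_force: [0.1, 0.6, -1.6]
gripper_force: 30.0
tool_pos: [0.5314, 0.0512, 0.1647]
ft_force: [-0.8, 0.0, -2.3]
gripper_force: 30.0
[-0.09 -0.01  0.02  0.03 -0.    0.01]
the job is handed in; nothing more can be done
None
```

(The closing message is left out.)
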